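# Slide a brass blank along the drilling jig until it drops into its pocket

## Task

Take the brass disc from the leather pad, lay it flat in the channel of the drilling jig between the two blue marks and let go of it. Then slide it along the channel, without ever lifting it off beyond the blue marks, until you feel it drop fully into the round pocket; be gentle and do not force it against the pocket's edge. Leave it lying flat in the pocket, let go, and leave the other discs and the things on the bench where they are.

Things in the scene. Friction and masses are not known exactly. Their poses are not given: they have to be found in the camera images.
- nest: Drilling jig, fixed: grey base 240 mm long (x, along the channel), 76 mm wide (y); origin at the centre of its underside, z up. An aluminium strip lies lengthwise in it, flat top 22 mm above the origin, sticking out of both ends. Two dark rails, tops 3 mm above the strip, overlap its edges and leave a straight channel 41.5 mm wide centred on y = 0.
- nest_load (a point): Middle of the loading end of the channel, on the strip's top (jig x = -80 mm, y = 0, z = 22 mm), axes as the jig's. A blue mark 50 mm long on each rail shows the loading end, jig x = -105 to -55 mm; lay the disc's centre between them. The pocket lies from here towards the jig's +x.
- nest_mid (a point): Point on the strip's top, in the middle of the stretch where the pocket may be (jig x = 30 mm, y = 0, z = 22 mm), axes as the jig's. The one pocket, round, dark-floored, 43 mm wide, 5 mm deep, lies on the centre line, but the strip was clamped by hand: the pocket's centre is anywhere up to 40 mm either way along x from this point, not measured. The clamped strip does not move.
- blank: The brass (yellow) disc, 40 mm across, 8 mm thick, about 85 g, on the leather pad with a copper and a steel disc of its size, in any order, 72 mm apart. Origin at the centre of its underside, z its axis. Grip it across the rim. Slid along at up to 40 mm/s it drops into the pocket by its own weight; its top then stands 3 mm above the strip and the pocket's far wall stops it hard.
- pad: Brown leather pad fixed on the bench, 220 mm (x) by 85 mm (y), 4 mm thick, origin at the centre of its underside. The three discs lie along its x axis, so fingers that close along its y axis clear the neighbours.
- copper_blank: Copper (reddish) disc, same size, on the pad; leave it. Origin at the centre of its underside.
- steel_blank: Steel (grey) disc, same size, on the pad; leave it. Origin at the centre of its underside.
- hammer: Bench hammer lying loose on the bench, about 0.25 m long; leave it. Its x axis runs from handle to head.
- driver: Screwdriver lying loose on the bench, about 0.2 m long; leave it. Its x axis runs from handle to tip.
- tin: Amber jar with brass lid, 54 mm across, 50 mm high; leave it. Origin at the centre of its underside.
- collar: Brass collar, 48 mm across, 20 mm high, with a 32 mm hole; leave it. Origin at the centre of its underside.
There are look-alikes about, which are no part of the job. What is shaped like the blank but black or purple is not meant.

How it is judged:
On the way, in this order (a step that is already met when the one before it is completed fails the run):
1. the brass disc lies flat on the strip between the blue marks, let go (x of blank in the frame of nest between -0.105 and -0.055 m and y of blank in the frame of nest between -0.005 and 0.005 m and z of blank in the frame of nest between 0.0205 and 0.0235 m and angle between blank's own z axis and vertical below 0.06 rad and contact force between the fingers and blank below 0.05 N), for 0.2 s.
2. the brass disc has dropped fully into the pocket (x of blank in the frame of nest between -0.016 and 0.076 m and y of blank in the frame of nest between -0.005 and 0.005 m and z of blank in the frame of nest between 0.015 and 0.0185 m and angle between blank's own z axis and vertical below 0.05 rad), for 0.2 s.
At the end, for the whole second after the job is handed in: The brass disc lies flat (within 0.05 rad) and at rest at the bottom of the pocket, its underside 3.5 to 7 mm below the strip's top (5 mm nominal), and is let go; the other discs are within 15 mm and the other bench things within 30 mm of where they were (all of step 2 and linear speed of blank below 0.01 m/s and contact force between the fingers and blank below 0.05 N); the robot touches nothing.
It fails at once if the brass disc pressed or jammed against the jig with more than 24 N (contact force between blank and nest above 24 N).
It fails at once if the brass disc raised more than 6 mm off the strip over the channel beyond the blue marks (x of blank in the frame of nest between -0.045 and 0.12 m and y of blank in the frame of nest between -0.05 and 0.05 m and z of blank in the frame of nest above 0.028 m).
It fails at once if the copper or the steel disc moved by more than 15 mm, or another thing on the bench by more than 30 mm (distance of any of copper_blank, steel_blank from where it was at the start of the episode above 0.015 m or distance of any of hammer, driver, tin, collar from where it was at the start of the episode above 0.03 m).
It also fails if it takes over 54 s, if anything falls off the work surface, if the arm or the gripper's body presses on something with over 40 N, if the wrist force passes 120 N, or if a joint passes its speed limit or range.

## Robot

A 7-joint arm with a two-finger parallel gripper is mounted at the origin on the work surface. World frame = base frame: x ahead of the robot, y to its left, z up, the work surface at z = 0. Lengths are in m, angles in rad, forces in N, time in s.
With the tool pointing down it reaches from about 0.4 to 0.85 m from the base axis. Payload 10.4 kg.
Tool frame: the origin (TCP) lies on the centre line of the jaws, within the pads' length; the fingertips stand 11 mm ahead of it and the grasp point (between the pads) lies 8 mm behind it (robot.tip_extent is the z of the fingertips in the tool frame, in m); z points along the fingers, y is the direction in which the jaws open and shut (so a half turn about z gives the same grasp; the last joint's range is limited). The gripper opens to 87 mm and grips with 3 to 60 N. Pads are 19 mm wide; open, the fingers measure 117 mm over their backs; the gripper's body (75 mm by 190 mm) begins 51 mm behind the grasp point.
Start: joints at [1.277, 0.332, -0.065, 1.46, 0.022, 1.35, -0.088], TCP at [0.167, -0.602, 0.205] pointing down, gripper open.
Joint ranges: [-2.6, 2.6], [-0.5, 2.12], [-1.47, 1.34], [0.16, 2.42], [-1.27, 4.41], [0.06, 2.06], [-2.6, 2.6]. Speed limits (rad/s): [2.22, 2.22, 2.79, 2.79, 3.14, 3.14, 3.14].

## Interface

Orientations are given as a rotation vector (axis times angle).
In Python, from cell import robot gives the robot as it stands. The module is installed in compiled form; this text tells all that it offers.
- The arm moves only by the tool arm_command, never from a script. Its argument "steps" is a list of rows, each a list of 3 entries, a list of its own where there are three numbers: the finger opening in mm, from 0 to 87, then the shift along the tool's x, y, z in mm, then the turn, a rotation vector about the tool's x, y, z in degrees. A call has 1 to 12 rows; each row shifts and turns the commanded pose from where the row before left it, along the tool's axes as they then stand; what a row does not reach is not made up. A row lasts 1/8 s, in which the tool goes at most 62.5 mm and 10.7 degrees, less where a joint would pass 70% of its speed; a pose out of reach is approached as far as the arm can. A call with a gripper value outside its range is refused whole. The fingers move at their own pace and stop on an object; "squeeze" is the grip in N (left out, the last holds). Time passes only in rows, so rows that do not move let the fingers close. It gives the time, the measured TCP pose, the force and the opening at its end, in the units of the state.
- robot.read_state(): the state, without advancing time (a new reading comes with each control period).
- robot.read_camera(name): name is "scene" or "top"; returns (picture, depth): 480x640x3 uint8, red, green, blue; 480x640 float32, m along the optical axis (not along the pixel's ray), 0 where there is no reading.
- robot.get_calibration(name): a dict with "fx", "fy", "cx", "cy" (pixels), "k1" (the pictures are not rectified: a ray, as slopes to the right and down, at radius r is drawn at 1 + k1 r^2 times it, then the intrinsics apply), "T" (4x4, takes a point from camera to world coordinates). Camera axes: x right, y up, looking along -z (the intrinsics and any distortion apply to the point x, -y, -z); pixel columns grow to the right and rows downward; lengths in m; the calibration is good to about 2 mm. A picture is of the moment at which its call begins. get_calibration takes no time and is no camera call.
- robot.sign_off(): hands the job in, once; it reports no verdict.
The state is a dict: "clock": time; "joints": joint angles; "joint_vel": joint speeds; "joint_efforts": joint torques, N m; "tcp_pos": TCP position; "tcp_rot": TCP orientation; "force": force on the tool from outside, world axes, zero at the start; "ft_torque": the same for the moment, N m; "finger_gap": finger opening in m.
Only numpy, scipy, OpenCV 4.12 (cv2) and the standard library are available. Lean on these libraries where they do the work, as an engineer would, in place of code of your own. Each camera call takes 0.05 s, during which the arm holds its last target. There are 200 camera calls.

## Working session

There is one attempt and no reset: what is moved stays moved. The work goes in short steps, Python scripts to look and compute and a tool call to move; the robot and the scene stay as the last step left them, time stands still between calls to the robot, and variables do not carry over. Pictures are saved under pics/ and viewed, about 8 in all and at most 12, crops included, and the job is handed in when it is done.

Besides the shell and the picture viewer there is one more tool, called after "Call:" in YAML: its name, and indented under it one key for each argument. arm_command: Moves the arm, as the interface text tells. Its arguments: {"type":"object","properties":{"steps":{"type":"array"},"squeeze":{"type":"number"}},"required":["steps"]}

```bash
mkdir -p pics; cat > h.py <<'E'
import numpy as np, cv2
from cell import robot
from scipy.spatial.transform import Rotation as R
def px2w(name,uv,depth=None,z=None):
    c=robot.get_calibration(name); K=np.array([[c['fx'],0,c['cx']],[0,c['fy'],c['cy']],[0,0,1.]])
    uv=np.asarray(uv,float).reshape(-1,1,2)
    n=cv2.undistortPoints(uv,K,np.array([c['k1'],0,0,0,0.])).reshape(-1,2)
    d=np.c_[n[:,0],-n[:,1],-np.ones(len(n))]; T=np.array(c['T'])
    dw=d@T[:3,:3].T; o=T[:3,3]
    s=np.asarray(depth)[:,None] if depth is not None else ((z-o[2])/dw[:,2])[:,None]
    return o+s*dw
def w2px(name,p):
    c=robot.get_calibration(name);T=np.array(c['T']);q=(np.atleast_2d(p)-T[:3,3])@T[:3,:3]
    n=np.c_[q[:,0]/-q[:,2],-q[:,1]/-q[:,2]];n=n*(1+c['k1']*(n**2).sum(1,keepdims=True))
    return n*[c['fx'],c['fy']]+[c['cx'],c['cy']]
def save(name,img): cv2.imwrite('pics/'+name,img[:,:,::-1])
E
python3 - <<'E'
from h import *
for n in("top","scene"):
    im,d=robot.read_camera(n); save(n+'1.png',im); np.savez(n+'1.npz',im=im,d=d)
    c=robot.get_calibration(n);print(n,{k:(np.round(v,3).tolist()) for k,v in c.items()})
s=robot.read_state();print(s, robot.tip_extent)
print(R.from_rotvec(s['tcp_rot']).as_matrix().round(3))
E
```

```text
top {'fx': 496.721, 'fy': 496.721, 'cx': 314.956, 'cy': 248.373, 'k1': -0.103, 'T': [[-0.023, 0.989, -0.144, 0.408], [-1.0, -0.025, -0.012, -0.019], [-0.015, 0.143, 0.99, 1.018], [0.0, 0.0, 0.0, 1.0]]}
scene {'fx': 544.163, 'fy': 544.163, 'cx': 314.39, 'cy': 238.877, 'k1': -0.045, 'T': [[0.87, -0.272, 0.411, 1.014], [0.492, 0.519, -0.699, -0.834], [-0.024, 0.81, 0.586, 0.74], [0.0, 0.0, 0.0, 1.0]]}
{'clock': 0.1, 'joints': array([ 1.27739191,  0.33277337, -0.06466443,  1.46086598,  0.02162853,
        1.34990642, -0.08849713]), 'joint_vel': array([ 8.44238746e-05, -1.39585777e-03, -7.71849548e-04, -1.96803703e-03,
        8.96182657e-04, -6.06645268e-04, -7.74848189e-05]), 'joint_efforts': array([ 2.55046689e-03, -6.24549866e+01,  2.55059270e-02, -3.90715778e+01,
       -6.13237359e-02,  3.65921867e-02,  4.66373410e-05]), 'tcp_pos': array([ 0.1670561 , -0.60187251,  0.20385135]), 'tcp_rot': array([-3.11162135e+00, -4.23906150e-01,  4.17640715e-04]), 'force': array([-0.54890335,  0.13829028, -0.40399278]), 'ft_torque': array([0.04295678, 0.02693011, 0.01745347]), 'finger_gap': 0.08672681515793997} 0.011
[[ 0.964  0.268 -0.   ]
 [ 0.268 -0.964  0.001]
 [-0.    -0.001 -1.   ]]
```

View pics/top1.png

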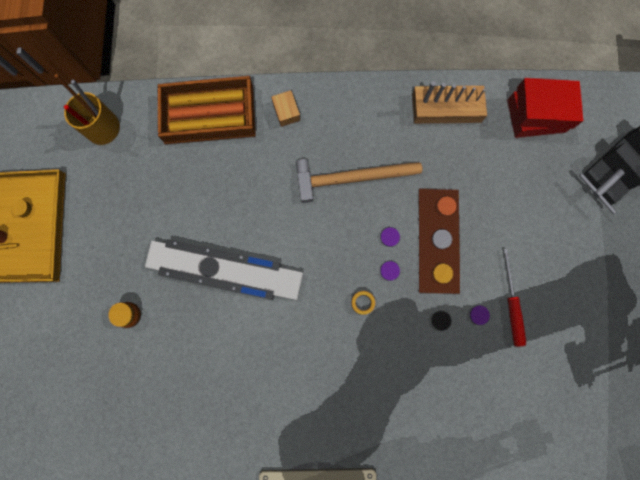

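View pics/scene1.png

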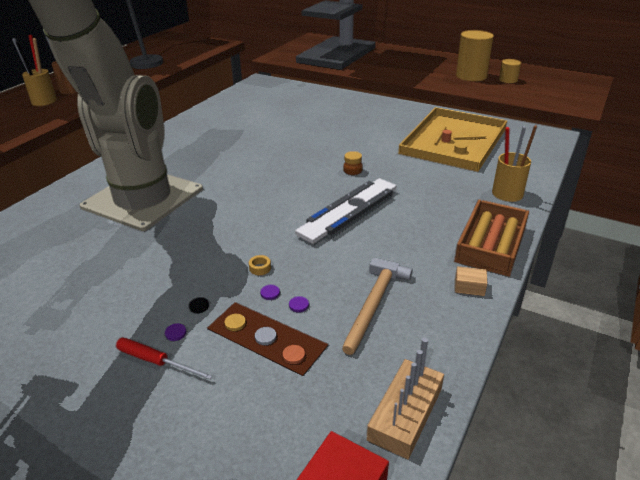

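The top view shows the brass disc at about (443,273), with steel at (442,239) and copper at (447,206). The jig has blue marks near (262,262) and (253,292), and the pocket is near (208,267). The scene view agrees. Next I'll measure these points.

```bash
python3 - <<'E'
from h import *
f=np.load('top1.npz');im,d=f['im'],f['d'];hsv=cv2.cvtColor(im,cv2.COLOR_RGB2HSV)
def blobs(m,box,mn=20):
    u0,v0,u1,v1=box;k=np.zeros(m.shape,np.uint8);k[v0:v1,u0:u1]=m[v0:v1,u0:u1]
    n,l,s,c=cv2.connectedComponentsWithStats(k.astype(np.uint8))
    return [(c[i],s[i,4],l==i) for i in range(1,n) if s[i,4]>=mn]
def rng(lo,hi): return cv2.inRange(hsv,np.array(lo),np.array(hi))>0
def show(n,bs,z):
    for c,a,m in bs:
        w=px2w('top',[c],z=z)[0]; dd=d[m]; 
        v,u=np.nonzero(m); P=px2w('top',np.c_[u,v],depth=d[m])
        print(n,c.round(1),a,'w',w.round(4),'depthpt',np.median(P,0).round(4))
B=(415,185,465,300)
show('brass',blobs(rng([18,120,90],[30,255,255]),B),.012)
show('copper',blobs(rng([3,150,150],[14,255,255]),B),.012)
show('steel',blobs(rng([0,0,110],[180,60,255]),(428,225,456,252)),.012)
show('pad',[((np.array([439.,241.]),1,rng([0,80,20],[15,255,120])))],.004)
m=rng([0,80,20],[20,255,255]);m2=blobs(m,B,500)
for c,a,mm in m2:
    hull=cv2.findContours(mm.astype(np.uint8),0,2)[0][0]; r=cv2.boxPoints(cv2.minAreaRect(hull)); print('padbox',px2w('top',r,z=.004).round(4).tolist())
J=(140,225,310,310)
bl=blobs(rng([100,120,40],[130,255,255]),J)
show('blue',bl,.025)
show('pocket',blobs(rng([0,0,0],[180,255,110]),(192,252,224,283)),.022)
w=blobs(rng([0,0,165],[180,60,255]),J,500)
for c,a,mm in w:
    hull=cv2.findContours(mm.astype(np.uint8),0,2)[0][0]; r=cv2.boxPoints(cv2.minAreaRect(hull)); print('strip',a,px2w('top',r,z=.022).round(4).tolist())
    v,u=np.nonzero(mm);print('strip z',np.median(px2w('top',np.c_[u,v],depth=d[mm])[:,2]))
a=cv2.resize(im[220:315,140:310],None,fx=4.5,fy=4.5,interpolation=cv2.INTER_CUBIC)
save('jig.png',a)
E
```

```text
brass [442.7 273. ] 298 w [ 0.4969 -0.2659  0.012 ] depthpt [ 0.4969 -0.2661  0.0115]
copper [446.7 205.4] 237 w [ 0.6375 -0.2828  0.012 ] depthpt [ 0.6377 -0.2827  0.0116]
steel [442.2 238.6] 264 w [ 0.568 -0.269  0.012] depthpt [ 0.5677 -0.2689  0.0118]
pad [439. 241.] 1 w [ 0.5643 -0.2641  0.004 ] depthpt [0.8918 0.3083 0.0026]
padbox [[0.6761, -0.2285, 0.004], [0.6744, -0.3137, 0.004], [0.4557, -0.2993, 0.004], [0.458, -0.2168, 0.004]]
blue [259.8 261.5] 152 w [0.5282 0.105  0.025 ] depthpt [0.5278 0.1046 0.0251]
blue [253.  291.6] 150 w [0.4679 0.1193 0.025 ] depthpt [0.4675 0.1191 0.025 ]
pocket [208.  267.8] 628 w [0.5183 0.2113 0.022 ] depthpt [0.5183 0.2112 0.0207]
strip 1061 [[0.525, 0.342, 0.022], [0.5775, 0.3314, 0.022], [0.5502, 0.2198, 0.022], [0.4984, 0.231, 0.022]]
strip z 0.021185985263987073
strip 1713 [[0.4898, 0.202, 0.022], [0.5425, 0.1916, 0.022], [0.5044, 0.0218, 0.022], [0.4525, 0.0332, 0.022]]
strip z 0.02139132874886296
```

View pics/jig.png

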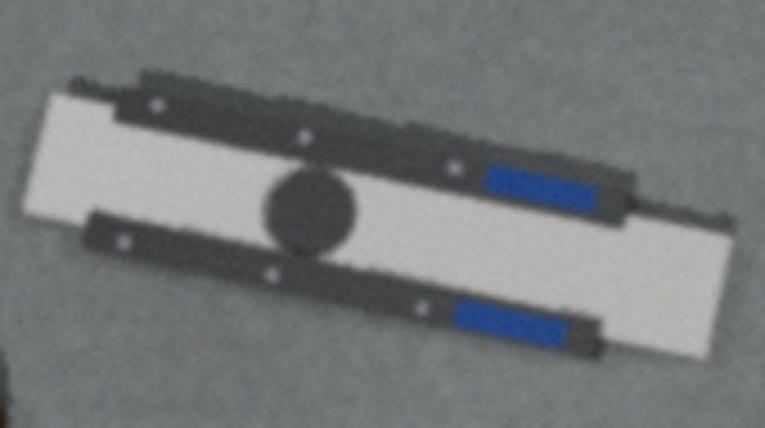

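The crop shows the dark pocket at crop (310,212), i.e. about (208.9,267.1) in the full image. The blue marks are at the right-hand, loading end.

- **Jig:** yaw is about 76.7°, and the load point is at about (0.498, 0.112).
- **Pocket:** about 99 mm from the load point, so jig x ≈ +19 mm.
- **Heights:** the depth readings agree with the sizes given.

Moving above the brass disc.

Call:
arm_command:
  steps:
    - [70,[41,-23.5,10],[0,0,0]]
    - [70,[41,-23.5,10],[0,0,0]]
    - [70,[41,-23.5,10],[0,0,0]]
    - [70,[41,-23.5,10],[0,0,0]]
    - [70,[41,-23.5,10],[0,0,0]]
    - [70,[41,-23.5,10],[0,0,0]]
    - [70,[41,-23.5,10],[0,0,0]]
    - [70,[41,-23.5,10],[0,0,0]]
    - [70,[41,-23.5,10],[0,0,0]]
    - [70,[39,-23.5,10],[0,0,0]]
    - [70,[0,0,0],[0,0,9.5]]
    - [70,[0,0,0],[0,0,9.4]]
  squeeze: 12

```text
clock: 1.6
tcp_pos: [0.4975, -0.2659, 0.1039]
tcp_rot: [-3.139, 0.099, 0.002]
force: [-0.8, -0.4, 0.1]
finger_gap: 0.0698
```

```bash
cat > st.py <<'E'
from h import *
import sys
s=robot.read_state();M=R.from_rotvec(s['tcp_rot']).as_matrix()
print('t',s['clock'],'p',s['tcp_pos'].round(4),'F',s['force'].round(2),'T',s['ft_torque'].round(2),'gap',round(s['finger_gap'],4),'yaw x',np.degrees(np.arctan2(M[1,0],M[0,0])).round(2),'tilt',M[:,2].round(4))
if len(sys.argv)>3:
    g=np.array([float(a) for a in sys.argv[1:4]]);print('tool shift mm',(1000*M.T@(g-s['tcp_pos'])).round(2))
J=np.array([.4982,.1122,.022]);a=np.radians(76.7);u=np.array([np.cos(a),np.sin(a),0]);v=np.array([-u[1],u[0],0])
q=s['tcp_pos']-J;print('jig x,y,z mm rel strip',(1000*q@u-80).round(1),(1000*q@v).round(1),(1000*q[2]).round(1))
E
python3 st.py .4969 -.2659 .0165
```

```text
t 1.6 p [ 0.4975 -0.2659  0.1039] F [-0.81 -0.43  0.1 ] T [-0.05 -0.02 -0.02] gap 0.0698 yaw x -3.62 tilt [-1.e-03  6.e-04 -1.e+00]
tool shift mm [-0.5   0.1  87.41]
jig x,y,z mm rel strip -448.1 -86.3 81.9
```

Call:
arm_command:
  steps:
    - [70,[-0.5,0,30],[0,0,0]]
    - [70,[0,0,30],[0,0,0]]
    - [70,[0,0,17],[0,0,0]]
    - [70,[0,0,6],[0,0,0]]
    - [70,[0,0,4],[0,0,0]]
    - [70,[0,0,0],[0,0,0]]

```text
clock: 2.35
tcp_pos: [0.4974, -0.2668, 0.0181]
tcp_rot: [3.14, -0.093, 0.001]
force: [0.3, 0.3, -0.5]
finger_gap: 0.07
```

Call:
arm_command:
  steps:
    - [70,[0,0,1.5],[0,0,0]]
    - [50,[0,0,0],[0,0,0]]
    - [40,[0,0,0],[0,0,0]]
    - [36,[0,0,0],[0,0,0]]
    - [36,[0,0,0],[0,0,0]]
    - [36,[0,0,0],[0,0,0]]
  squeeze: 12

```text
clock: 3.1
tcp_pos: [0.497, -0.2667, 0.0161]
tcp_rot: [3.14, -0.093, 0.0]
force: [-0.4, -0.8, -0.8]
finger_gap: 0.037
```

```bash
python3 st.py; python3 st.py
```

```text
t 3.1 p [ 0.497  -0.2667  0.0161] F [-0.43 -0.84 -0.84] T [0.02 0.03 0.02] gap 0.037 yaw x -3.39 tilt [ 0.e+00 -1.e-04 -1.e+00]
jig x,y,z mm rel strip -449.0 -86.0 -5.9
t 3.1 p [ 0.497  -0.2667  0.0161] F [-0.43 -0.84 -0.84] T [0.02 0.03 0.02] gap 0.037 yaw x -3.39 tilt [ 0.e+00 -1.e-04 -1.e+00]
jig x,y,z mm rel strip -449.0 -86.0 -5.9
```

Call:
arm_command:
  steps:
    - [30,[0,0,0],[0,0,0]]
    - [30,[0,0,-5],[0,0,0]]
    - [30,[0,0,-20],[0,0,0]]
    - [30,[0,0,-30],[0,0,0]]
    - [30,[0,0,0],[0,0,0]]

```text
clock: 3.72
tcp_pos: [0.4986, -0.2674, 0.0737]
tcp_rot: [3.138, -0.093, 0.006]
force: [1.0, 0.1, -0.5]
finger_gap: 0.0303
```

```bash
python3 st.py; python3 - <<'E'
from h import *
im,d=robot.read_camera('scene'); c=im[210:430,130:400]; 
t,_=robot.read_camera('top'); e=t[180:320,380:520]
a=cv2.resize(c,(540,440)); b=cv2.resize(e,(260,260)); a2=np.zeros((440,800,3),np.uint8); a2[:,:540]=a; a2[:260,540:]=b
save('grip.png',a2)
E
```

```text
t 3.725 p [ 0.4986 -0.2674  0.0737] F [ 0.99  0.14 -0.52] T [-0.02  0.    0.05] gap 0.0303 yaw x -3.38 tilt [ 0.004  -0.0022 -1.    ]
jig x,y,z mm rel strip -449.3 -87.7 51.7
```

View pics/grip.png

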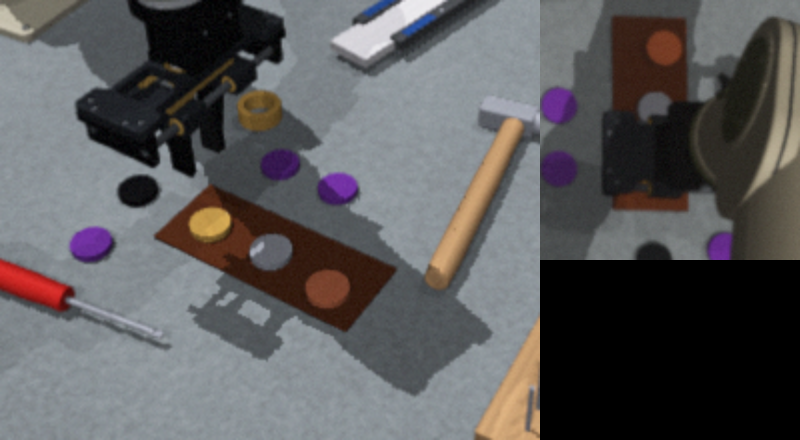

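The grasp missed: the brass disc is still on the pad at crop (210,225), apparently not moved. I'll check the cameras against the robot's own position reading.

```bash
python3 - <<'E'
from h import *
f=np.load('scene1.npz')
def cen(im,box):
    h=cv2.cvtColor(im,cv2.COLOR_RGB2HSV);m=cv2.inRange(h,np.array([18,110,80]),np.array([30,255,255]));k=np.zeros_like(m);u0,v0,u1,v1=box;k[v0:v1,u0:u1]=m[v0:v1,u0:u1]
    v,u=np.nonzero(k);return np.array([u.mean(),v.mean()]),k>0
im,d=robot.read_camera('scene')
for I,D in((f['im'],f['d']),(im,d)):
    c,k=cen(I,(215,305,255,340));v,u=np.nonzero(k);P=px2w('scene',np.c_[u,v],depth=D[k])
    print('brass scene',c,px2w('scene',[c],z=.011),np.median(P,0))
s=robot.read_state();M=R.from_rotvec(s['tcp_rot']).as_matrix();p=s['tcp_pos']
pts=np.array([p,p+M@[0,.015,.011],p+M@[0,-.015,.011]]);uv=w2px('scene',pts);print(uv)
a=im.copy()
for q in uv: cv2.circle(a,tuple(int(round(x)) for x in q),2,(0,255,0),-1)
for P in ([.4969,-.2659,.012],):
    cv2.circle(a,tuple(int(round(x)) for x in w2px('scene',P)[0]),2,(255,0,255),-1)
save('chk.png',cv2.resize(a[210:370,130:310],None,fx=4,fy=3.7))
# points on gripper near fingers by depth
v,u=np.mgrid[265:300,200:245];v=v.ravel();u=u.ravel();dd=d[v,u];ok=(dd>0)
W=px2w('scene',np.c_[u,v][ok],depth=dd[ok]);W=W[(W[:,2]>.05)&(W[:,2]<.12)];print(len(W),W.min(0),W.max(0),np.median(W,0))
lo=W[W[:,2]<W[:,2].min()+.012];print(lo.mean(0),lo.min(0),lo.max(0))
E
```

```text
brass scene [234.52363636 321.78181818] [[ 0.50095537 -0.26971521  0.011     ]] [ 0.50082156 -0.26962741  0.01133959]
brass scene [234.53790614 321.86642599] [[ 0.50111486 -0.26988731  0.011     ]] [ 0.50079361 -0.27021426  0.01145219]
[[230.05447348 296.63908738]
 [225.48058408 305.7880429 ]
 [235.89294951 296.44017909]]
295 [ 0.4836007  -0.29471939  0.08770815] [ 0.51155144 -0.24419368  0.1198945 ] [ 0.50249325 -0.25392747  0.10477655]
[ 0.50051233 -0.26969506  0.09451833] [ 0.4836007  -0.29303533  0.08770815] [ 0.51046415 -0.24419368  0.09965521]
```

View pics/chk.png

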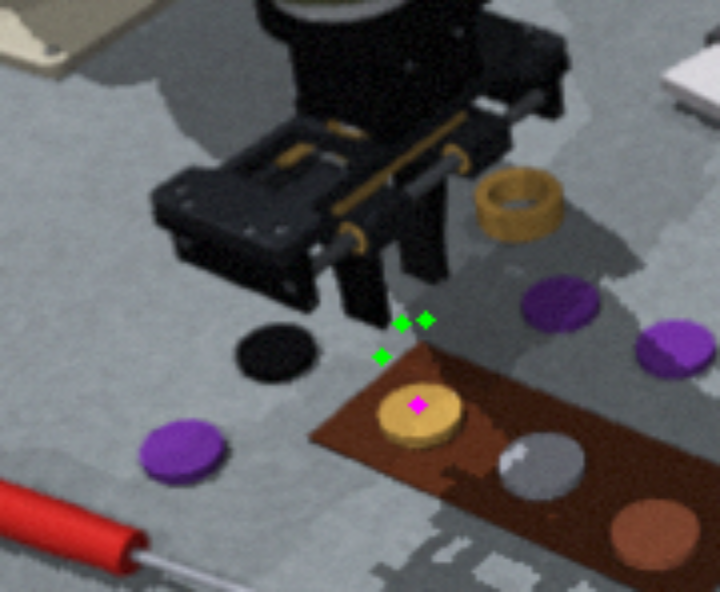

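The cameras put the fingertips roughly 20 mm higher than the stated tip offset predicts, while x and y agree. That would explain closing above the disc. I'll measure the offset before going lower.

```bash
cat > tip.py <<'E'
from h import *
s=robot.read_state();M=R.from_rotvec(s['tcp_rot']).as_matrix();p=s['tcp_pos']
im,d=robot.read_camera('scene')
uv=w2px('scene',p)[0].astype(int)
v,u=np.mgrid[uv[1]-60:uv[1]+30,uv[0]-40:uv[0]+40];v=v.ravel();u=u.ravel();dd=d[v,u]
dark=im[v,u].max(1)<60
W=px2w('scene',np.c_[u,v],depth=np.where(dd>0,dd,1))
L=(W-p)@M   # tool frame
ok=dark&(dd>0)&(abs(L[:,0])<.02)&(abs(L[:,1])<.06)&(W[:,2]>.02)
print('n',ok.sum())
for a in (-1,1):
    k=ok&(np.sign(L[:,1])==a)
    if k.sum()>5:
        q=L[k];i=np.argsort(-q[:,2]);print('side',a,'tip tool z mm: ',(1e3*q[i[:12],2]).round(1),'xy',(1e3*np.median(q[i[:30],:2],0)).round(1),'y range',(1e3*np.percentile(q[:,1],[3,97])).round(1))
E
python3 tip.py
```

```text
n 1013
side -1 tip tool z mm:  [-17.1 -17.3 -17.7 -17.9 -18.2 -18.3 -18.8 -18.8 -18.9 -19.3 -19.8 -19.9] xy [  4.  -15.2] y range [-28.8 -13.4]
side 1 tip tool z mm:  [-18.9 -19.2 -19.2 -19.6 -20.1 -20.1 -20.3 -20.4 -20.4 -20.6 -20.9 -20.9] xy [ 3.5 23.8] y range [13.3 51.9]
```

The scene depth puts the tips at about tool z −17 mm, against the stated +11 mm. I'll open, go down part way and check again before trusting it.

Call:
arm_command:
  steps:
    - [70,[0,0,0],[0,0,0]]
    - [70,[0,0,0],[0,0,0]]
    - [70,[0,0,25],[0,0,0]]
    - [70,[0,0,25],[0,0,0]]
    - [70,[0,0,10],[0,0,0]]
    - [70,[0,0,0],[0,0,0]]
    - [70,[0,0,0],[0,0,0]]

```text
clock: 4.8
tcp_pos: [0.4977, -0.2669, 0.012]
tcp_rot: [3.14, -0.093, 0.002]
force: [0.0, -0.2, -0.6]
finger_gap: 0.0697
```

```bash
python3 st.py; python3 tip.py; python3 - <<'E'
from h import *
im,d=robot.read_camera('scene'); save('low.png',cv2.resize(im[230:370,150:310],None,fx=4.5,fy=4.2))
E
```

```text
t 4.8 p [ 0.4977 -0.2669  0.012 ] F [ 0.04 -0.17 -0.56] T [ 0.01 -0.03 -0.05] gap 0.0697 yaw x -3.38 tilt [ 1.3e-03 -7.0e-04 -1.0e+00]
jig x,y,z mm rel strip -449.1 -86.7 -10.0
n 901
side -1 tip tool z mm:  [-17.9 -18.2 -18.8 -19.  -19.2 -19.3 -19.7 -19.8 -19.9 -20.2 -20.4 -20.4] xy [  4.3 -34.7] y range [-46.9 -33. ]
side 1 tip tool z mm:  [-15.6 -17.6 -18.  -18.2 -18.3 -18.3 -18.5 -18.7 -18.8 -18.8 -19.3 -19.7] xy [ 3.2 44. ] y range [12.9 52.2]
```

View pics/low.png

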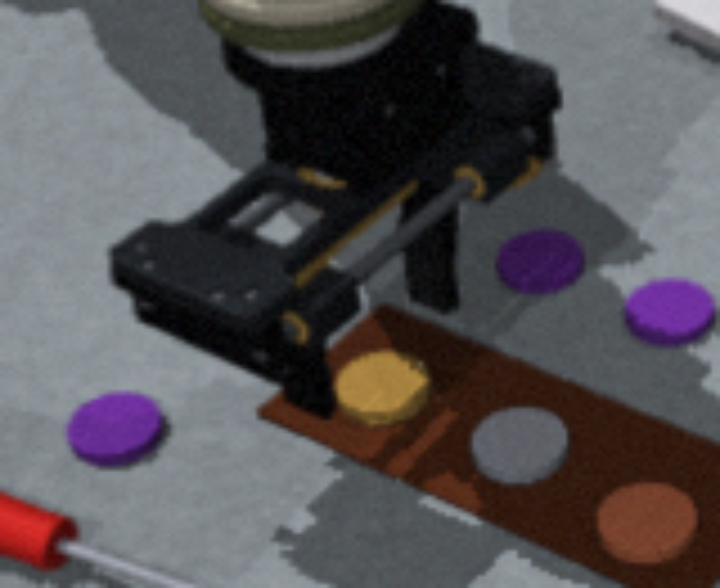

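Both fingertips hang about 18 mm above the disc's top, so the 28 mm tip offset is consistent. I'll go down in small steps, watching the force to find the pad.

Call:
arm_command:
  steps:
    - [70,[1,0,10],[0,0,0]]
    - [70,[0,0,8],[0,0,0]]
    - [70,[0,0,3],[0,0,0]]
    - [70,[0,0,1],[0,0,0]]
    - [70,[0,0,0],[0,0,0]]

```text
clock: 5.52
tcp_pos: [0.4981, -0.2668, -0.0109]
tcp_rot: [3.14, -0.093, 0.0]
force: [-0.3, 0.7, -0.1]
finger_gap: 0.0698
```

Call:
arm_command:
  steps:
    - [70,[0,0,1],[0,0,0]]
    - [70,[0,0,0],[0,0,0]]

```text
clock: 5.78
tcp_pos: [0.498, -0.2667, -0.0119]
tcp_rot: [3.14, -0.093, 0.0]
force: [0.0, -1.3, -0.2]
finger_gap: 0.0699
```

Call:
arm_command:
  steps:
    - [70,[0,0,1],[0,0,0]]
    - [70,[0,0,0],[0,0,0]]

```text
clock: 6.02
tcp_pos: [0.4979, -0.2667, -0.013]
tcp_rot: [3.14, -0.093, -0.0]
force: [-0.4, -0.0, 0.1]
finger_gap: 0.0701
```

Call:
arm_command:
  steps:
    - [70,[0,0,1],[0,0,0]]
    - [70,[0,0,0],[0,0,0]]

```text
clock: 6.28
tcp_pos: [0.4981, -0.2667, -0.0135]
tcp_rot: [3.14, -0.093, 0.0]
force: [-1.4, -0.5, 5.9]
finger_gap: 0.0701
```

Call:
arm_command:
  steps:
    - [70,[0,0,1],[0,0,0]]
    - [70,[0,0,0],[0,0,0]]

```text
clock: 6.52
tcp_pos: [0.4981, -0.2668, -0.0136]
tcp_rot: [3.14, -0.093, 0.0]
force: [-5.7, 2.5, 16.1]
finger_gap: 0.0701
```

The tips touch the pad (z = 4 mm) at reported TCP z = −13.4 mm, so tip height = TCP z + 17.4 mm. I'll back off 3 mm and grip.

Call:
arm_command:
  steps:
    - [70,[0,0,-3],[0,0,0]]
    - [50,[0,0,0],[0,0,0]]
    - [36,[0,0,0],[0,0,0]]
    - [30,[0,0,0],[0,0,0]]
    - [30,[0,0,0],[0,0,0]]
    - [30,[0,0,0],[0,0,0]]
    - [30,[0,0,0],[0,0,0]]
  squeeze: 12

```text
clock: 7.4
tcp_pos: [0.4979, -0.2667, -0.012]
tcp_rot: [-3.14, 0.093, 0.0]
force: [1.2, -0.4, -0.2]
finger_gap: 0.0393
```

```bash
python3 st.py
```

```text
t 7.4 p [ 0.4979 -0.2667 -0.012 ] F [ 1.24 -0.4  -0.21] T [-0.02 -0.02 -0.04] gap 0.0393 yaw x -3.39 tilt [-1.e-04  0.e+00 -1.e+00]
jig x,y,z mm rel strip -448.8 -86.9 -34.0
```

Holding at a 39.3 mm gap. I'll lift it, and meanwhile measure the jig in the scene camera, to compare with the top camera and the disc.

Call:
arm_command:
  steps:
    - [30,[0,0,-5],[0,0,0]]
    - [30,[0,0,-20],[0,0,0]]
    - [30,[0,0,-30],[0,0,0]]
    - [30,[0,0,-10],[0,0,0]]
    - [30,[0,0,0],[0,0,0]]

```text
clock: 8.02
tcp_pos: [0.4983, -0.2669, 0.0534]
tcp_rot: [3.14, -0.093, 0.002]
force: [-0.2, 0.2, -0.9]
finger_gap: 0.039
```

```bash
python3 st.py; python3 - <<'E'
from h import *
for n,D in(('scene',(.5009,-.2698)),('top',(.4969,-.2660))):
    f=np.load(n+'1.npz');im=f['im'];h=cv2.cvtColor(im,cv2.COLOR_RGB2HSV)
    m=cv2.inRange(h,np.array([100,120,40]),np.array([130,255,255]))
    k=np.zeros_like(m); u0,v0,u1,v1=(290,170,400,250) if n=='scene' else (140,225,310,310); k[v0:v1,u0:u1]=m[v0:v1,u0:u1]
    N,l,s,c=cv2.connectedComponentsWithStats(k)
    B=[px2w(n,[c[i]],z=.025)[0] for i in range(1,N) if s[i,4]>30]; print(n,[b.round(4) for b in B],[s[i,4] for i in range(1,N)])
    if len(B)==2: 
        L=(B[0]+B[1])/2; d=B[0]-B[1];print('mid',L.round(4),'sep',np.hypot(d[0],d[1]).round(4),'perp yaw',np.degrees(np.arctan2(d[0],-d[1])).round(1),'from disc',(L[:2]-D).round(4))
        f,w=(f['im'],px2w)
im,d=robot.read_camera('scene');h=cv2.cvtColor(im,cv2.COLOR_RGB2HSV);m=cv2.inRange(h,np.array([18,110,80]),np.array([30,255,255]))
s=robot.read_state();uv=w2px('scene',s['tcp_pos']+[0,0,.02])[0].astype(int);print(uv)
k=np.zeros_like(m);k[uv[1]-15:uv[1]+25,uv[0]-25:uv[0]+25]=m[uv[1]-15:uv[1]+25,uv[0]-25:uv[0]+25];v,u=np.nonzero(k);ok=d[v,u]>0
P=px2w('scene',np.c_[u,v],depth=d[v,u])[ok];print('held disc pts',len(P),np.median(P,0).round(4),P.min(0).round(4),P.max(0).round(4))
E
```

```text
t 8.025 p [ 0.4983 -0.2669  0.0534] F [-0.23  0.25 -0.91] T [ 0.01  0.06 -0.01] gap 0.039 yaw x -3.39 tilt [ 1.e-03 -7.e-04 -1.e+00]
jig x,y,z mm rel strip -448.9 -87.3 31.4
scene [array([0.4708, 0.118 , 0.025 ]), array([0.5312, 0.1041, 0.025 ])] [np.int32(58), np.int32(73)]
mid [0.501  0.1111 0.025 ] sep 0.0621 perp yaw -102.9 from disc [1.000e-04 3.809e-01]
top [array([0.5282, 0.105 , 0.025 ]), array([0.4679, 0.1193, 0.025 ])] [np.int32(152), np.int32(150)]
mid [0.4981 0.1122 0.025 ] sep 0.062 perp yaw 76.6 from disc [0.0012 0.3782]
[230 296]
held disc pts 209 [ 0.5066 -0.2693  0.0771] [ 0.4839 -0.324   0.0713] [ 0.5313 -0.2497  0.1628]
```

Both cameras give the load point at about (+0.001, +0.379) from the disc's starting position. Carrying it across.

Call:
arm_command:
  steps:
    - [30,[-1,-20,0],[0,0,0]]
    - [30,[-2,-38,0],[0,0,0]]
    - [30,[-2.5,-42,0],[0,0,0]]
    - [30,[-2.5,-42,0],[0,0,0]]
    - [30,[-2.5,-42,0],[0,0,0]]
    - [30,[-2.5,-42,0],[0,0,0]]
    - [30,[-2.5,-42,0],[0,0,0]]
    - [30,[-2.5,-42,0],[0,0,0]]
    - [30,[-2,-38,0],[0,0,0]]
    - [30,[-2,-30,0],[0,0,5]]
    - [30,[0,0,0],[0,0,4.9]]
    - [30,[0,0,0],[0,0,0]]

```text
clock: 9.57
tcp_pos: [0.4971, 0.1131, 0.0523]
tcp_rot: [3.121, -0.36, -0.002]
force: [0.0, 0.0, -1.3]
finger_gap: 0.0396
```

```bash
python3 st.py .4986 .112 .0534; python3 - <<'E'
from h import *
im,d=robot.read_camera('scene'); t,_=robot.read_camera('top')
a=np.zeros((480,800,3),np.uint8);a[:,:480]=cv2.resize(im[140:260,280:400],(480,480),interpolation=cv2.INTER_CUBIC);a[:320,480:]=cv2.resize(t[230:330,210:310],(320,320))
save('over.png',a)
E
```

```text
t 9.575 p [0.4971 0.1131 0.0523] F [ 0.03  0.05 -1.29] T [ 0.03  0.06 -0.02] gap 0.0396 yaw x -13.15 tilt [-1.4e-03 -2.0e-04 -1.0e+00]
tool shift mm [ 1.75  0.73 -1.15]
jig x,y,z mm rel strip -79.4 1.3 30.3
```

View pics/over.png

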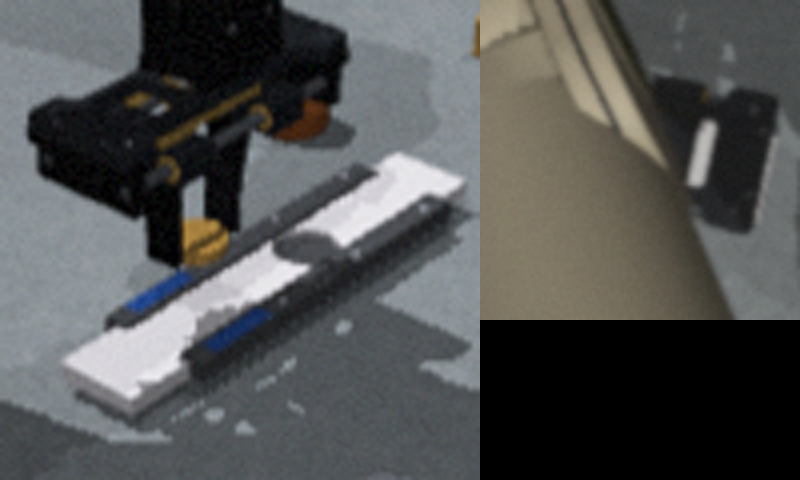

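The disc is held level above the loading end: the brass shows at crop (205,243), over the blue marks. I'll correct sideways and go down to just above the rails.

Call:
arm_command:
  steps:
    - [30,[1.7,0.7,15],[0,0,0]]
    - [30,[0,0,15],[0,0,0]]
    - [30,[0,0,8],[0,0,0]]
    - [30,[0,0,0],[0,0,0]]

```text
clock: 10.18
tcp_pos: [0.4992, 0.1107, 0.0141]
tcp_rot: [3.12, -0.363, -0.003]
force: [-0.0, 0.0, -0.8]
finger_gap: 0.0394
```

```bash
python3 st.py .4986 .112 .0123; cat > dj.py <<'E'
from h import *
# brass disc vs blue marks in the scene camera, jig axes (jig frame in scene-camera coords)
L=np.array([.501,.1111]);a=np.radians(76.8);u_=np.array([np.cos(a),np.sin(a)]);v_=np.array([-u_[1],u_[0]])
im,d=robot.read_camera('scene');h=cv2.cvtColor(im,cv2.COLOR_RGB2HSV);m=cv2.inRange(h,np.array([18,100,70]),np.array([32,255,255]))
k=np.zeros_like(m);k[165:245,300:400]=m[165:245,300:400]
n,l,s,c=cv2.connectedComponentsWithStats(k)
for i in range(1,n):
    if s[i,4]<15: continue
    q=np.argwhere(l==i)[:,::-1];dd=d[q[:,1],q[:,0]];P=px2w('scene',q,depth=dd)
    X=np.c_[(P[:,:2]-L)@u_*1e3-80,(P[:,:2]-L)@v_*1e3,P[:,2]*1e3]
    print('n',s[i,4],'px',c[i].round(1),'jig min',X.min(0).round(1),'max',X.max(0).round(1),'med',np.median(X,0).round(1))
    t=X[X[:,2]>np.percentile(X[:,2],97)-3]; print('  top face',len(t),'x',np.percentile(t[:,0],[2,98]).round(1),'y',np.percentile(t[:,1],[2,98]).round(1),'z',np.median(t[:,2]).round(1))
E
python3 dj.py
```

```text
t 10.175 p [0.4992 0.1107 0.0141] F [-0.02  0.03 -0.85] T [0.04 0.05 0.  ] gap 0.0394 yaw x -13.28 tilt [-1.8e-03 -1.0e-04 -1.0e+00]
tool shift mm [-0.83 -1.11  1.76]
jig x,y,z mm rel strip -81.2 -1.3 -7.9
n 105 px [330.6 214.2] jig min [-883.3 -715.7   20.3] max [-62.   15.1 739.6] med [-82.7  -6.9  37.4]
  top face 36 x [-883.3  -67.7] y [-715.7    9. ] z 38.9
```

```bash
sed -i 's/q=np.argwhere(l==i)\[:,::-1\]/q=np.argwhere((l==i)\&(d>0))[:,::-1]/' dj.py; sed -i "s/print('  top face'/ch=X[abs(X[:,0]-np.median(X[:,0]))<6];print('  front rim y',np.sort(ch[:,1])[:10].round(1));print('  top face'/" dj.py; python3 dj.py; python3 dj.py; python3 st.py
```

```text
n 106 px [330.9 213.8] jig min [-102.1  -21.4   30. ] max [-60.5  16.9  55.9] med [-81.6  -8.3  38.1]
  front rim y [-21.4 -20.7 -20.5 -19.9 -19.7 -18.3 -18.3 -18.  -18.  -16.8]
  top face 5 x [-102.   -88.4] y [-20.5  -7.3] z 50.0
n 20 px [326.8 187.6] jig min [-131.6  -25.2  126. ] max [-88.6 -20.8 132.1] med [-113.2  -22.4  129.2]
  front rim y [-25.2 -22.4 -22.2 -22. ]
  top face 13 x [-131.4  -89.3] y [-25.  -21.3] z 130.2
n 109 px [330.9 213.7] jig min [-101.8  -21.1   29.5] max [-63.4  15.1  59.8] med [-81.3  -8.   38.4]
  front rim y [-21.1 -20.7 -19.9 -19.4 -19.2 -19.  -18.1 -17.8 -17.3 -17.2]
  top face 5 x [-101.8  -98.7] y [-9.6 -6.8] z 51.5
t 10.325 p [0.5001 0.111  0.0154] F [ 0.43 -0.55 -0.76] T [0.08 0.02 0.02] gap 0.0394 yaw x -13.27 tilt [ 6.e-04  1.e-04 -1.e+00]
jig x,y,z mm rel strip -80.7 -2.1 -6.6
```

Call:
arm_command:
  steps:
    - [30,[-0.8,0,3],[0,0,0]]
    - [30,[0,0,2],[0,0,0]]
    - [30,[0,0,0],[0,0,0]]
    - [30,[0,0,0],[0,0,0]]

```text
clock: 10.82
tcp_pos: [0.4991, 0.111, 0.0101]
tcp_rot: [3.12, -0.363, 0.0]
force: [1.0, -0.0, -0.9]
finger_gap: 0.0395
```

Call:
arm_command:
  steps:
    - [30,[0,0,1],[0,0,0]]
    - [30,[0,0,0],[0,0,0]]

```text
clock: 11.08
tcp_pos: [0.499, 0.111, 0.009]
tcp_rot: [3.12, -0.363, -0.0]
force: [0.6, 0.6, -0.9]
finger_gap: 0.0392
```

Call:
arm_command:
  steps:
    - [30,[0,0,0.7],[0,0,0]]
    - [30,[0,0,0],[0,0,0]]

```text
clock: 11.32
tcp_pos: [0.499, 0.111, 0.0083]
tcp_rot: [3.12, -0.363, 0.0]
force: [0.4, -0.0, -0.1]
finger_gap: 0.0394
```

Call:
arm_command:
  steps:
    - [30,[0,0,0.6],[0,0,0]]
    - [30,[0,0,0],[0,0,0]]

```text
clock: 11.58
tcp_pos: [0.499, 0.111, 0.0077]
tcp_rot: [3.12, -0.363, -0.0]
force: [-0.2, -0.9, -1.0]
finger_gap: 0.0391
```

Call:
arm_command:
  steps:
    - [30,[0,0,0.6],[0,0,0]]
    - [30,[0,0,0],[0,0,0]]

```text
clock: 11.82
tcp_pos: [0.499, 0.111, 0.0071]
tcp_rot: [3.12, -0.363, 0.0]
force: [-0.8, -0.3, -1.5]
finger_gap: 0.0397
```

Call:
arm_command:
  steps:
    - [30,[0,0,0.5],[0,0,0]]
    - [30,[0,0,0],[0,0,0]]

```text
clock: 12.08
tcp_pos: [0.499, 0.111, 0.0066]
tcp_rot: [3.12, -0.363, -0.0]
force: [0.1, 0.1, -0.8]
finger_gap: 0.0394
```

Call:
arm_command:
  steps:
    - [30,[0,0,0.5],[0,0,0]]
    - [30,[0,0,0],[0,0,0]]

```text
clock: 12.32
tcp_pos: [0.499, 0.111, 0.0061]
tcp_rot: [3.12, -0.363, -0.0]
force: [-0.6, 0.3, -0.7]
finger_gap: 0.0395
```

Call:
arm_command:
  steps:
    - [30,[0,0,0.5],[0,0,0]]
    - [30,[0,0,0],[0,0,0]]

```text
clock: 12.58
tcp_pos: [0.4991, 0.111, 0.0058]
tcp_rot: [3.12, -0.363, 0.0]
force: [-0.7, 0.3, 3.4]
finger_gap: 0.0394
```

Call:
arm_command:
  steps:
    - [30,[0,0,0.4],[0,0,0]]
    - [30,[0,0,0],[0,0,0]]

```text
clock: 12.82
tcp_pos: [0.4991, 0.111, 0.0057]
tcp_rot: [3.12, -0.363, 0.0]
force: [-4.2, -0.5, 8.3]
finger_gap: 0.0391
```

The disc touches down at exactly strip height, so it is inside the channel. I'll relieve the pressure, let go and check.

Call:
arm_command:
  steps:
    - [30,[0,0,-0.5],[0,0,0]]
    - [50,[0,0,0],[0,0,0]]
    - [56,[0,0,0],[0,0,0]]
    - [56,[0,0,-3],[0,0,0]]
    - [56,[0,0,0],[0,0,0]]
    - [56,[0,0,0],[0,0,0]]

```text
clock: 13.58
tcp_pos: [0.4991, 0.111, 0.0088]
tcp_rot: [3.12, -0.363, 0.0]
force: [-0.0, 0.4, -0.4]
finger_gap: 0.056
```

```bash
python3 st.py; python3 dj.py; python3 - <<'E'
from h import *
im,d=robot.read_camera('scene')
save('laid.png',cv2.resize(im[150:250,285:405],(720,600),interpolation=cv2.INTER_CUBIC))
E
```

```text
t 13.575 p [0.4991 0.111  0.0088] F [-0.04  0.38 -0.44] T [-0.02  0.01 -0.06] gap 0.056 yaw x -13.29 tilt [ 2.e-04 -0.e+00 -1.e+00]
jig x,y,z mm rel strip -80.9 -1.2 -13.2
n 23 px [327.1 189.5] jig min [-134.   -25.1  120.8] max [-80.  -19.9 127. ] med [-114.7  -21.9  123.4]
  front rim y [-24.5 -22.9 -22.1 -19.9]
  top face 6 x [-131.9  -94.4] y [-25.  -20.8] z 124.8
n 120 px [329.2 217.2] jig min [-108.6  -20.6   18.9] max [-62.   16.7  50.8] med [-84.3  -4.3  29.3]
  front rim y [-20.6 -20.6 -20.2 -19.6 -18.7 -17.7 -17.4 -17.3 -16.3 -16.2]
  top face 67 x [-100.6  -66.2] y [-20.2  15.2] z 30.1
```

View pics/laid.png

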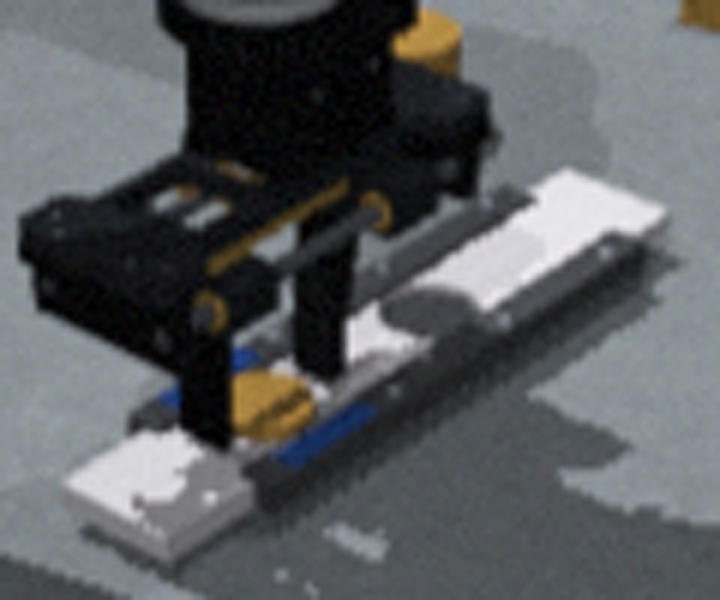

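The disc lies flat between the blue marks, with its top measured at z = 30.1 mm (30 expected), and both fingers are clear. The tips are 4.2 mm above the strip. That lets them push the rim now, and pass over the disc once it has dropped, since its top will then stand 3 mm up. I'll narrow the fingers to a loose cage and slide.

Call:
arm_command:
  steps:
    - [45,[0,0,0],[0,0,0]]
    - [45,[0,0,0],[0,0,0]]
    - [45,[0,-2,0],[0,0,0]]
    - [45,[0,-3,0],[0,0,0]]
    - [45,[0,-4,0],[0,0,0]]
    - [45,[0,-4,0],[0,0,0]]
    - [45,[0,-4,0],[0,0,0]]
    - [45,[0,-4,0],[0,0,0]]
    - [45,[0,-4,0],[0,0,0]]
    - [45,[0,-4,0],[0,0,0]]
    - [45,[0,-4,0],[0,0,0]]
    - [45,[0,-4,0],[0,0,0]]

```text
clock: 15.18
tcp_pos: [0.5076, 0.1473, 0.0087]
tcp_rot: [3.12, -0.363, 0.0]
force: [0.2, -1.1, 0.2]
finger_gap: 0.0452
```

```bash
python3 st.py; python3 dj.py
```

```text
t 15.175 p [0.5076 0.1473 0.0087] F [ 0.23 -1.08  0.23] T [-0.07  0.02 -0.04] gap 0.0452 yaw x -13.29 tilt [ 1.e-04 -1.e-04 -1.e+00]
jig x,y,z mm rel strip -43.7 -1.1 -13.3
n 17 px [336.6 184.1] jig min [-95.7 -24.  120.5] max [-55.7 -20.3 126.2] med [-79.6 -21.7 122.8]
  front rim y [-22.9 -21.8 -20.9 -20.3]
  top face 7 x [-95.  -56.6] y [-24.  -21.3] z 123.8
n 97 px [340.3 210.9] jig min [-65.8 -20.4  21.7] max [-28.8  12.7  33.2] med [-47.1  -7.1  29.2]
  front rim y [-20.4 -19.6 -19.1 -17.8 -16.7 -16.6 -16.6 -16.3 -16.2 -15.8]
  top face 50 x [-62.9 -30.3] y [-17.8  12.6] z 30.4
```

Call:
arm_command:
  steps:
    - [45,[0,-3,0],[0,0,0]]
    - [45,[0,-4,0],[0,0,0]]
    - [45,[0,-4,0],[0,0,0]]
    - [45,[0,-4,0],[0,0,0]]
    - [45,[0,-4,0],[0,0,0]]
    - [45,[0,-4,0],[0,0,0]]
    - [45,[0,-4,0],[0,0,0]]
    - [45,[0,-4,0],[0,0,0]]
    - [45,[0,-4,0],[0,0,0]]
    - [45,[0,-4,0],[0,0,0]]
    - [45,[0,-4,0],[0,0,0]]
    - [45,[0,-3,0],[0,0,0]]

```text
clock: 16.73
tcp_pos: [0.5182, 0.1921, 0.0087]
tcp_rot: [3.12, -0.363, 0.0]
force: [0.4, -0.9, 0.1]
finger_gap: 0.0451
```

```bash
python3 st.py; python3 dj.py
```

```text
t 16.725 p [0.5182 0.1921 0.0087] F [ 0.4  -0.91  0.13] T [-0.11  0.04  0.03] gap 0.0451 yaw x -13.28 tilt [-0. -0. -1.]
jig x,y,z mm rel strip 2.4 -1.0 -13.3
n 92 px [352.5 203.1] jig min [-22.3 -20.1  20.9] max [16.8 16.2 47. ] med [-1.9 -7.9 29. ]
  front rim y [-20.1 -19.2 -18.9 -18.8 -18.2 -17.2 -17.  -16.4 -16.4 -16.3]
  top face 5 x [-22.3 -19.3] y [-9.5 -7. ] z 43.5
```

Call:
arm_command:
  steps:
    - [45,[0,-2.5,0],[0,0,0]]
    - [45,[0,-2.5,0],[0,0,0]]
    - [45,[0,-2.5,0],[0,0,0]]
    - [45,[0,-2.5,0],[0,0,0]]
    - [45,[0,-2.5,0],[0,0,0]]
    - [45,[0,-2.5,0],[0,0,0]]
    - [45,[0,0,0],[0,0,0]]

```text
clock: 17.65
tcp_pos: [0.5216, 0.2068, 0.0087]
tcp_rot: [-3.12, 0.363, -0.0]
force: [-0.9, -0.5, 0.1]
finger_gap: 0.0451
```

```bash
python3 st.py; python3 dj.py
```

```text
t 17.65 p [0.5216 0.2068 0.0087] F [-0.88 -0.55  0.06] T [ 0.05  0.04 -0.02] gap 0.0451 yaw x -13.27 tilt [ 1.e-04  2.e-04 -1.e+00]
jig x,y,z mm rel strip 17.4 -1.0 -13.3
n 67 px [356.6 201.2] jig min [ -5.1 -20.6  23.1] max [34.4 13.6 46.1] med [12.1 -8.9 28.3]
  front rim y [-20.6 -20.1 -18.2 -17.9 -17.6 -16.3 -15.9 -15.8 -14.  -14. ]
  top face 3 x [-5.1 -4.5] y [-7.7 -7.4] z 43.1
```

Call:
arm_command:
  steps:
    - [45,[0,-1.5,0],[0,0,0]]
    - [45,[0,-1.5,0],[0,0,0]]
    - [45,[0,-1,0],[0,0,0]]
    - [45,[0,0,0],[0,0,0]]

```text
clock: 18.2
tcp_pos: [0.5225, 0.2104, 0.0087]
tcp_rot: [3.12, -0.363, 0.0]
force: [-0.1, -0.1, -0.7]
finger_gap: 0.0451
```

```bash
sed -i "s/t=X\[X/print('  z pct',np.percentile(X[:,2],[10,30,50,70,90]).round(1));t=X[X/" dj.py; python3 st.py; python3 dj.py
```

```text
t 18.2 p [0.5225 0.2104 0.0087] F [-0.13 -0.07 -0.7 ] T [0.07 0.03 0.03] gap 0.0451 yaw x -13.28 tilt [ 0. -0. -1.]
jig x,y,z mm rel strip 21.2 -1.0 -13.3
n 62 px [357.6 201.2] jig min [ -2.2 -20.3  21.4] max [31.7 10.  40.1] med [ 14.6 -10.1  27.5]
  z pct [24.7 26.4 27.5 28.9 30.7]
  front rim y [-20.3 -19.5 -19.  -18.5 -17.8 -16.1 -15.8 -15.  -14.9 -14.2]
  top face 12 x [-1.8 14.9] y [-19.9  -1.6] z 31.0
```

Call:
arm_command:
  steps:
    - [45,[0,-1,0],[0,0,0]]
    - [45,[0,-1,0],[0,0,0]]
    - [45,[0,0,0],[0,0,0]]

```text
clock: 18.62
tcp_pos: [0.523, 0.2124, 0.0088]
tcp_rot: [-3.12, 0.363, -0.0]
force: [-0.3, 0.2, -0.3]
finger_gap: 0.0451
```

```bash
python3 st.py; python3 dj.py
```

```text
t 18.625 p [0.523  0.2124 0.0088] F [-0.35  0.15 -0.35] T [0.06 0.   0.02] gap 0.0451 yaw x -13.28 tilt [ 1.e-04  1.e-04 -1.e+00]
jig x,y,z mm rel strip 23.2 -1.1 -13.2
n 69 px [357.7 201. ] jig min [  2.6 -20.   20. ] max [37.5 13.6 30.6] med [17.9 -8.4 26.7]
  z pct [22.8 25.5 26.7 28.  29.2]
  front rim y [-19.9 -19.8 -18.8 -17.3 -16.7 -16.4 -16.1 -15.9 -15.8 -15. ]
  top face 27 x [ 4.3 26.1] y [-19.4   3.9] z 28.6
```

Call:
arm_command:
  steps:
    - [45,[0,-1,0],[0,0,0]]
    - [45,[0,-1,0],[0,0,0]]
    - [45,[0,0,0],[0,0,0]]

```text
clock: 19.05
tcp_pos: [0.5234, 0.2144, 0.0087]
tcp_rot: [-3.12, 0.363, -0.0]
force: [0.1, 0.5, -0.2]
finger_gap: 0.0451
```

```bash
python3 st.py; python3 dj.py
```

```text
t 19.05 p [0.5234 0.2144 0.0087] F [ 0.11  0.47 -0.22] T [0.02 0.05 0.  ] gap 0.0451 yaw x -13.28 tilt [ 1.e-04  1.e-04 -1.e+00]
jig x,y,z mm rel strip 25.2 -1.0 -13.3
n 69 px [357.9 201. ] jig min [  0.8 -20.6  20.8] max [37.2 11.9 45.2] med [20.5 -7.3 24.6]
  z pct [22.8 23.8 24.6 25.4 27.2]
  front rim y [-18.2 -17.7 -17.5 -16.9 -15.3 -14.8 -14.1 -13.2 -13.1 -12.6]
  top face 4 x [0.8 3.4] y [-9.2 -7.1] z 41.4
```

The disc's top now reads about 25 mm and it no longer follows the fingers, with no force building up, so it seems to have dropped in. I'll open a little, rise straight up and look.

Call:
arm_command:
  steps:
    - [50,[0,0,0],[0,0,0]]
    - [50,[0,0,-5],[0,0,0]]
    - [50,[0,0,-20],[0,0,0]]
    - [50,[0,0,-40],[0,0,0]]
    - [50,[0,0,-40],[0,0,0]]
    - [50,[0,0,-20],[0,0,0]]
    - [50,[0,0,0],[0,0,0]]

```text
clock: 19.98
tcp_pos: [0.5245, 0.2149, 0.1366]
tcp_rot: [-3.119, 0.363, -0.006]
force: [0.4, -0.7, -1.0]
finger_gap: 0.0497
```

```bash
python3 st.py; python3 dj.py; python3 - <<'E'
from h import *
im,d=robot.read_camera('scene')
f=np.load('scene1.npz')['im'];h=cv2.cvtColor(im,cv2.COLOR_RGB2HSV)
m=cv2.inRange(h,np.array([18,100,60]),np.array([32,255,255]));q=np.argwhere((m>0)&(d>0))[:,::-1];q=q[(abs(q[:,0]-358)<15)&(abs(q[:,1]-201)<12)]
P=px2w('scene',q,depth=d[q[:,1],q[:,0]]);A=np.c_[P[:,:2]-P[:,:2].mean(0),np.ones(len(P))];c=np.linalg.lstsq(A,P[:,2],rcond=None)[0];print('plane slope,z',c.round(4),len(P),P.mean(0))
df=np.abs(im.astype(int)-f).max(2)
save('end.png',np.hstack([cv2.resize(im[150:250,300:400],(400,400),interpolation=cv2.INTER_CUBIC),cv2.resize(im[150:480,80:480],(400,400))]))
E
```

```text
t 19.975 p [0.5245 0.2149 0.1366] F [ 0.43 -0.74 -0.97] T [0.01 0.03 0.03] gap 0.0497 yaw x -13.28 tilt [ 0.0042  0.0012 -1.    ]
jig x,y,z mm rel strip 26.0 -2.0 114.6
n 111 px [355.7 200.9] jig min [ -0.  -20.3  20.3] max [37.9 22.2 27.8] med [17.3 -1.1 24.7]
  z pct [22.8 23.9 24.7 25.5 26.6]
  front rim y [-20.3 -18.9 -17.2 -17.1 -16.4 -16.  -15.1 -14.9 -14.2 -13.7]
  top face 73 x [ 1.3 34.5] y [-19.6  16.5] z 25.4
plane slope,z [0.0106 0.0035 0.0245] 108 [0.52450802 0.20562404 0.02449396]
```

View pics/end.png

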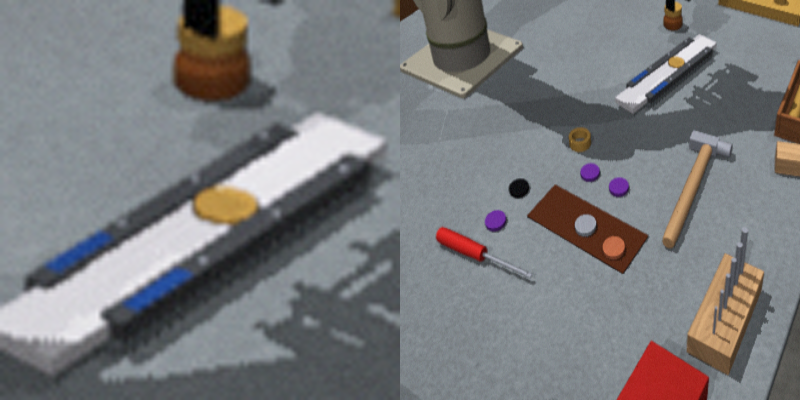

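The disc lies flat in the pocket at crop (225,205). Its fitted top is at z = 24.5 mm (25 expected) with a slope of 0.011 rad. The copper and steel discs and the tools are where they were, and the gripper is well clear.

```bash
python3 -c "
from cell import robot
print(robot.sign_off())"
```

```text
the job is handed in; nothing more can be done
None
```

The brass disc is lying flat in the pocket, let go, and the job is handed in at about 20 s on the robot's clock. No verdict was reported.

**What I did:** I took the disc from the pad, laid it flat between the blue marks and let go. Then I slid it along the channel inside loosely spaced fingers, at 32 mm/s or less, until it dropped into the pocket. I never lifted it past the marks.

**Last checks:**
- **Disc:** the fitted top is at z = 24.5 mm (25 mm expected), so its underside is about 5 mm below the strip's top. The slope is 0.011 rad, and it sits at about jig x = 18 mm.
- **Forces:** the wrist force stayed near noise level during the slide and the drop. The largest reading with the disc touching the jig was about 8 N vertically (4 N sideways), while laying it down.
- **Surroundings:** I saw no movement of the other discs, hammer, driver, tin or collar. This was by eye in the last picture; I did not measure it.

**What failed or disagreed:**
- **First grasp missed:** the fingers closed above the disc and did not move it. The fingertips were about 28 mm higher than the stated tip offset implies. I confirmed this with the camera and by touching the pad at up to about 16 N, then used the measured value.
- **Cameras differed:** the two cameras disagreed by about 4 mm in absolute position, so I placed the disc using distances measured within each camera.

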